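True a housing corner with a checking square

ROBOT

A 6-joint arm with a two-finger parallel gripper is mounted at the origin on a cart in front of the work surface, level with it; the furniture and walls round the work are solid. World frame = base frame: x ahead of the robot, y to its left, z up, the work surface at z = 0. Lengths are in m, angles in rad, forces in N, time in s.
With the tool pointing down it reaches from about 0.275 to 0.975 m from the base axis. Payload 8.4 kg.
Tool frame: the origin (TCP) lies between the finger pads; the fingertips stand 8 mm ahead of it and the grasp point (between the pads) lies 11 mm behind it (robot.finger_overhang is the distance from the TCP to the fingertips, in m); z points along the fingers, y is the line along which they close (so a half turn about z gives the same grasp; the last joint's range is limited). The gripper opens to 92 mm and grips with 3 to 60 N. Pads are 20 mm wide; open, the fingers measure 128 mm over their backs; the gripper's body (75 mm by 189 mm) begins 69 mm behind the grasp point.
Start: joints at [1.335, 0.353, 1.633, -0, 1.155, -0.002], TCP at [0.145, 0.608, 0.223] pointing down, gripper open.
Joint ranges: [-2.63, 2.63], [-0.92, 2.1], [0.06, 2.66], [-1.3, 4.44], [0, 2.69], [-3.02, 3.02]. Speed limits (rad/s): [2.22, 2.22, 2.79, 3.14, 3.14, 3.14].

INTERFACE

Orientations are given as [roll, pitch, yaw] about the fixed x, y, z axes, in that order (R = Rz(yaw) Ry(pitch) Rx(roll)).
In Python, from rig import robot, cams, silhouettes, pinpoint gives the robot as it stands.
- The arm moves only by the shell command python3 -m inch 'ROWS' [FORCE]. ROWS is JSON, a list of rows, each an object of numbers: "fingers": the opening, from -1 (shut) to 1 (fully open); "dx", "dy", "dz": the shift along the tool's x, y, z in m; "ax", "ay", "az": the turn, a rotation vector about the tool's x, y, z in rad. In form: [{"fingers": .., "dx": .., "dy": .., "dz": .., "ax": .., "ay": .., "az": ..}, ...]. A call has 1 to 5 rows; each row is the pose to reach, as a shift and turn from the pose commanded when the call began, along the tool's axes at that moment; what a row does not reach only later rows make up. A row lasts 1/12 s, in which the tool goes at most 41.7 mm and 7.16 degrees, less where a joint would pass 70% of its speed; a pose out of reach is approached as far as the arm can. A call with a gripper value outside its range is refused whole. The fingers move at their own pace and stop on an object; FORCE is the grip in N (left out, the last holds). Time passes only in rows, so rows that repeat a pose let the fingers close. It gives the time, the measured TCP pose, the force, the opening and the grip force at its end, in the units of the state.
- robot.get_state(): the state, without advancing time (a new reading comes with each control period).
- cams.grab_frame(name): name is "side" or "top" or "wrist"; returns the picture (400x640x3 uint8, red, green, blue); there is no depth.
- cams.get_calibration(name): a dict with "fx", "fy", "cx", "cy" (pixels), "world_from_camera" (4x4, takes a point from camera to world coordinates). Camera axes: x right, y up, looking along -z (the intrinsics and any distortion apply to the point x, -y, -z); pixel columns grow to the right and rows downward; lengths in m; the calibration is good to about 2 mm. A picture is of the moment at which its call begins: read the wrist's pose just before it. get_calibration takes no time and is no camera call; for the wrist camera it gives the pose at the moment of the call.
- robot.job_done(): hands the job in; it is judged then, once.
Trained networks look in the newest picture that a camera, given by its name, has taken for a name from the list of things; names that differ only in an ending like _2 or _b are one class to them, and where a whole thing is asked for, a point or a joint stands for the part that bears it (a point fixed in the world has none). Each returns a list of dicts, best first, with "confidence" (0 to 1); they miss things now and then, are a little off and sometimes report something else, mostly with a low value. They report only what shows in the picture. A call takes as long as a camera call. They do not tell look-alikes from the thing itself.
- silhouettes(target, camera): "region" (400x640 bool, what is visible of it) and "position" ([column, row] in pixels, amid what is visible of it).
- pinpoint(target, camera): "position" ([column, row] in pixels: a listed point, or the origin of a listed thing).
The state is a dict: "t": time; "q": joint angles; "dq": joint speeds; "joint_efforts": joint torques, N m; "position": TCP position; "tcp_rot": TCP orientation; "force": force on the tool from outside, world axes, zero at the start; "torque": the same for the moment, N m; "width": finger opening in m; "grasp_force": force on a finger pad.
Only numpy, scipy, OpenCV 4.12 (cv2) and the standard library are available. Lean on these libraries where they do the work, as an engineer would, in place of code of your own. Each camera call takes 0.05 s, during which the arm holds its last target. There are 200 camera calls.

TASK

The blue side panel of the small instrument housing leans inward on its stiff hinge. Pick up the steel checking square by its orange handle, lower it inside the corner and press it gently but firmly, with some 10 N, against both faces, the bare fixed panel and the short bare jamb beside the blue one (found by feel, as they are bolted in slots and stand several mm in or out), so that it sits flush without gaps and brings the blue panel true, and keep it pressed for about a second. Then set the square gently back on its felt board, upright, let go, and leave the blue panel true and the things round about undisturbed; move the panel with the square only.

Things in the scene. Friction and masses are not known exactly. Their poses are not given: they have to be found in the camera images.
- housing: open corner of an instrument housing, fixed. Grey floor plate, its top 6 mm above the bench. Origin: the nominal inside corner where the two faces meet, at the plate's underside; z up. The open inside is x < 0, y < 0 of its frame (-118 to 0 mm in each). Face one is nominally the plane x = 0, face two the plane y = 0; their tops are 42 mm above the bench.
- fixed_panel: dark rail with the bare aluminium panel bolted to it in slots: the panel's flat inner face is parallel to the housing's plane x = 0 but stands anywhere from 7 mm inside to 7 mm outside it (this pose does not tell); y from -118 to 13 mm, 8 mm thick, rigid. Same frame as the housing.
- jamb: dark rail with the short bare aluminium jamb bolted to it in slots, and the blue panel hinged on that: the jamb's inner face is parallel to the housing's plane y = 0 but stands up to 7 mm in or out of it (this pose does not tell); x from -34 to -6 mm, 8 mm thick, rigid. Same frame as the housing. Pressing with 8 to 12 N on each face is right, over 25 N is too much.
- side_panel (a joint): lean (rad) of the blue panel, 80 x 8 x 35 mm, about the upright hinge at the jamb's end (housing x = -36 mm), from which it runs along -x: 0 = true, in line with the jamb's face; positive = free end leans into the corner (starts 0.06 to 0.13); limits -0.2, 0.2. Stiff by friction: 0.12 N m, about 2 N at the end of the square's leg; it stays where it is left.
- square: checking square, 0.2 to 0.4 kg: flat steel L 16 mm high, legs 20 mm wide, orange handle block 22 x 22 mm up to 70 mm above the underside (grip it over 25 to 65 mm, above the legs). Origin: under the handle's middle, on the underside; z up; handle sides parallel to x, y. Outer checking edges: x = 50 mm (y -50 to 40) and y = 50 mm (x -50 to 40).
- square_tip (a point): where the square's two outer edges would meet, on the underside (x = y = 50 mm of the square; the metal is cut back 10 mm there). Seated, this point is where the two faces' planes really cross, and the square's x, y axes are parallel to the housing's: x edge on the fixed panel, y edge on the jamb and blue panel.
- rest_board: felt-topped wooden board 150 x 150 mm, fixed; the square starts on it and goes back to it. The origin is the centre of its underside; the felt is 7 mm above that. z up.
- tape: roll of orange tape, 92 mm across and 19 mm high; bystander, origin under its centre.
- tissue: white packet of lens tissue, 50 x 72 x 28 mm; bystander, origin under its centre.
- cutters: red-handled side cutters, 37 x 107 x 12 mm, lying flat; bystander, origin under its centre.
- brick: black power adapter, 35 x 110 x 34 mm; bystander, origin under its centre.
There are look-alikes about, which are no part of the job. Several things have the shape of the square; the one meant has the colours described above.

How it is judged:
By the outcome, as a careful person would: the job done as asked, in the order asked, and still so for the second after the job is handed in, with the robot touching nothing.
It also fails if it takes over 69 s, if anything falls off the work surface, if the arm or the gripper's body presses on something with over 40 N, if the wrist force passes 120 N, or if a joint passes its speed limit or range.

## Working session

There is one attempt and no reset: what is moved stays moved. The work goes in short steps, Python scripts to look and compute and a shell command to move; the robot and the scene stay as the last step left them, time stands still between calls to the robot, and variables do not carry over. Pictures are saved under pics/ and viewed, at most 13 in all, crops included, and the job is handed in when it is done.

```bash
mkdir -p pics; ls
python3 - <<'E'
from rig import robot,cams,silhouettes,pinpoint
import cv2,numpy as np
s=robot.get_state();print(s)
for c in("top","side"):
    im=cams.grab_frame(c);cv2.imwrite(f"pics/{c}0.png",im[:,:,::-1])
    k=cams.get_calibration(c);print(c,{a:(np.round(b,4).tolist() if a=="world_from_camera" else b) for a,b in k.items()})
    for n in("square","square_tip","housing","rest_board","side_panel","tape","tissue","cutters","brick"):
        print(c,n,[(np.round(d["position"]).tolist(),round(d["confidence"],2)) for d in pinpoint(n,c)][:4] if n!="side_panel" else [(np.round(d["position"]).tolist(),round(d["confidence"],2)) for d in silhouettes(n,c)][:4])
print(robot.get_state()["t"])
E
```

```text
pics
{'t': 0.0, 'q': array([ 1.33455817e+00,  3.53659164e-01,  1.63410354e+00,  1.21736338e-05,
        1.15520081e+00, -2.40140912e-03]), 'dq': array([-4.88894852e-04, -5.20587399e-05, -1.80220217e-04,  1.79063808e-03,
       -3.90373713e-05, -2.08821531e-03]), 'joint_efforts': array([-2.11573773e-03, -5.93852162e+01, -3.34207892e+01,  6.93783187e-02,
        2.36371154e-02, -1.40352513e-04]), 'position': array([0.14470657, 0.60753328, 0.2218699 ]), 'tcp_rot': array([-3.14022183e+00, -1.44225737e-05,  2.90775098e+00]), 'force': array([-0.27154314,  0.29702634, -0.99166044]), 'torque': array([-0.02821394,  0.01446105, -0.01609127]), 'grasp_force': 0.0, 'width': 0.09228340351574445}
top {'fx': 515.8985431320052, 'fy': 515.8985431320052, 'cx': 330.8805452118528, 'cy': 194.93640536557865, 'world_from_camera': [[0.0265, 0.9929, -0.1157, 0.4028], [-0.9996, 0.0258, -0.0072, -0.0015], [-0.0041, 0.1159, 0.9933, 1.549], [0.0, 0.0, 0.0, 1.0]]}
top square [([458.0, 248.0], 0.74), ([400.0, 205.0], 0.6)]
top square_tip [([412.0, 183.0], 0.79), ([458.0, 273.0], 0.71)]
top housing [([270.0, 191.0],
[... 258 characters left out ...]
202.0, 191.0], 0.58)]
side {'fx': 411.0200067852265, 'fy': 411.0200067852265, 'cx': 319.36871998274637, 'cy': 202.23134428302254, 'world_from_camera': [[0.9894, 0.0551, -0.1341, 0.4255], [-0.1431, 0.5203, -0.8419, -0.9873], [0.0234, 0.8522, 0.5227, 0.637], [0.0, 0.0, 0.0, 1.0]]}
side square [([325.0, 249.0], 0.75), ([270.0, 309.0], 0.67), ([328.0, 253.0], 0.52)]
side square_tip [([238.0, 315.0], 0.96), ([350.0, 263.0], 0.6)]
side housing [([310.0, 179.0], 0.85)]
side rest_board [([328.0, 251.0], 0.67)]
side side_panel []
side tape [([371.0, 205.0], 0.83)]
side tissue [([348.0, 310.0], 0.78)]
side cutters [([251.0, 216.0], 0.51), ([313.0, 177.0], 0.51)]
side brick [([304.0, 150.0], 0.52)]
1.0
```

View pictures.

View pics/top0.png

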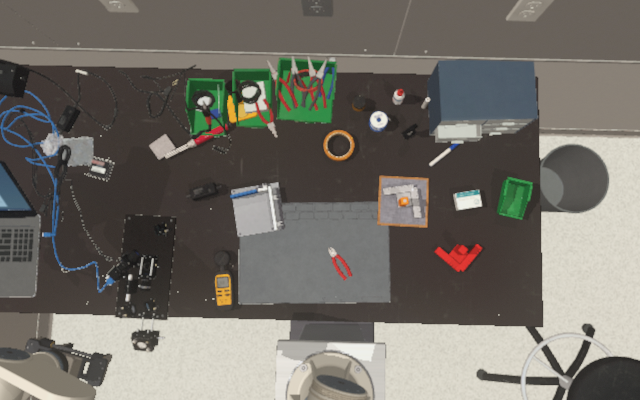

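View pics/side0.png

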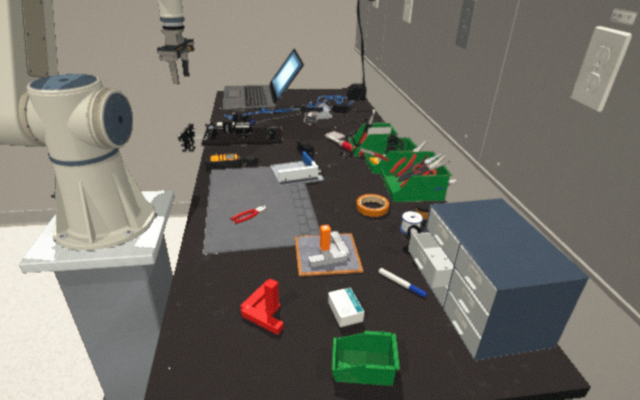

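The top picture shows candidates for the square: the grey steel one with an orange handle on the felt board (top 404,200) and an all-red L (top 458,255). I choose the grey one. The housing is at (258,208), with its blue panel at the upper left (243,191).

```bash
cat > h.py <<'E'
from rig import robot,cams,silhouettes,pinpoint
import cv2,numpy as np
def project(c,P,k=None):
    k=k or cams.get_calibration(c);T=np.linalg.inv(k["world_from_camera"])
    p=np.atleast_2d(P)@T[:3,:3].T+T[:3,3]
    return np.c_[k["fx"]*p[:,0]/-p[:,2]+k["cx"],k["fy"]*-p[:,1]/-p[:,2]+k["cy"]]
def ray(c,uv,z,k=None):
    k=k or cams.get_calibration(c);T=np.array(k["world_from_camera"])
    d=T[:3,:3]@np.array([(uv[0]-k["cx"])/k["fx"],-(uv[1]-k["cy"])/k["fy"],-1])
    return T[:3,3]+d*(z-T[2,3])/d[2]
E
python3 - <<'E'
from h import *
im=cv2.imread("pics/top0.png")
a=cv2.resize(im[170:235,370:440],None,fx=5.6,fy=5.6,interpolation=cv2.INTER_CUBIC)
b=cv2.resize(im[175:240,225:295],None,fx=5.6,fy=5.6,interpolation=cv2.INTER_CUBIC)
cv2.imwrite("pics/c1.png",np.hstack([a,b]))
print("board",ray("top",(404,201),.007),"handle",ray("top",(404,201),.077))
print("housing",ray("top",(270,191),0),ray("side",(310,179),0),"tip",ray("top",(412,183),.007),ray("side",(350,263),.007))
for n,u in(("cutters",(338,262)),("tissue",(467,200)),("tape",(339,146)),("brick",(202,191))):print(n,ray("top",u,0))
E
```

```text
board [ 0.56985628 -0.21038956  0.007     ] handle [ 0.56227263 -0.20090703  0.077     ]
housing [0.59049428 0.19422936 0.        ] [0.57920114 0.18534096 0.        ] tip [ 0.62505964 -0.23394166  0.007     ] [ 0.61991912 -0.25276103  0.007     ]
cutters [ 0.38287023 -0.01683457  0.        ]
tissue [ 0.57859299 -0.4011515   0.        ]
tape [ 0.73447613 -0.01114257  0.        ]
brick [0.58514473 0.40021985 0.        ]
```

View pics/c1.png

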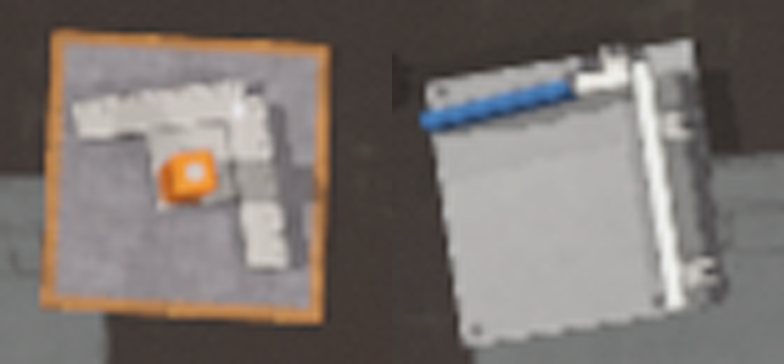

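The crop confirms the choice: the steel L with its orange handle has its tip at the upper right. The housing is turned the same way, about 8° ccw in the picture, with the blue panel at top left. Next I plan a wrist-camera look over the housing.

Run:
```python
from h import *
from scipy.spatial.transform import Rotation as R
s=robot.get_state();k=cams.get_calibration("wrist");T=np.array(k["world_from_camera"])
Rt=R.from_euler("xyz",s["tcp_rot"]).as_matrix()
print("cam in tool",Rt.T@(T[:3,3]-s["position"]),"axis",-Rt.T@T[:3,2],"up",Rt.T@T[:3,1],k["fx"])
c=np.degrees(np.arctan2(*(ray("top",(258,175+60/5.6),0)[:2]-ray("top",(258,200),0)[:2])[::-1]));print(c)
d=np.array([.56,.24,.27])-s["position"];print("to housing view",Rt.T@d)
```

```text
cam in tool [ 0.07563124  0.00044673 -0.16239193] axis [-2.71843038e-01  4.35184295e-04  9.62341505e-01] up [ 0.9623409  -0.00108567  0.27184336] 316.9383704928754
2.455535315030593
to housing view [-0.48916138 -0.26182384 -0.04740298]
```

```bash
python3 -m inch '[{"fingers":1,"dx":-0.03,"dy":-0.015,"dz":-0.003},{"fingers":1,"dx":-0.06,"dy":-0.03,"dz":-0.006},{"fingers":1,"dx":-0.09,"dy":-0.046,"dz":-0.01},{"fingers":1,"dx":-0.12,"dy":-0.062,"dz":-0.013},{"fingers":1,"dx":-0.15,"dy":-0.077,"dz":-0.016}]'
python3 -m inch '[{"fingers":1,"dx":-0.03,"dy":-0.015,"dz":-0.003},{"fingers":1,"dx":-0.06,"dy":-0.03,"dz":-0.006},{"fingers":1,"dx":-0.09,"dy":-0.046,"dz":-0.01},{"fingers":1,"dx":-0.12,"dy":-0.062,"dz":-0.013},{"fingers":1,"dx":-0.15,"dy":-0.077,"dz":-0.016}]'
python3 -m inch '[{"fingers":1,"dx":-0.03,"dy":-0.015,"dz":-0.003},{"fingers":1,"dx":-0.06,"dy":-0.03,"dz":-0.006},{"fingers":1,"dx":-0.09,"dy":-0.046,"dz":-0.01},{"fingers":1,"dx":-0.12,"dy":-0.062,"dz":-0.013},{"fingers":1,"dx":-0.15,"dy":-0.077,"dz":-0.016}]'
python3 -m inch '[{"fingers":1,"az":0.12},{"fingers":1,"az":0.24},{"fingers":1,"az":0.36},{"fingers":1,"az":0.48},{"fingers":1,"az":0.6}]'
python3 -m inch '[{"fingers":1,"az":0.12},{"fingers":1,"az":0.24},{"fingers":1,"az":0.36},{"fingers":1,"az":0.48},{"fingers":1,"az":0.6}]'
python3 - <<'E'
from h import *
import pickle
s=robot.get_state();k=cams.get_calibration("wrist");im=cams.grab_frame("wrist")
pickle.dump((s,k,im),open("w1.pkl","wb"));cv2.imwrite("pics/w1.png",im[:,:,::-1])
print(pinpoint("housing","wrist"));print(robot.get_state()["q"],robot.get_state()["t"])
E
```

```text
[]
[ 1.33459106e+00  3.53028320e-01  1.63341222e+00  1.47737903e-05
  1.15519660e+00 -2.41610141e-03] 1.1invalid input at $[0]: expected keys fingers, dx, dy, dz, ax, ay, az
invalid input at $[0]: expected keys fingers, dx, dy, dz, ax, ay, az
invalid input at $[0]: expected keys fingers, dx, dy, dz, ax, ay, az
invalid input at $[0]: expected keys fingers, dx, dy, dz, ax, ay, az
invalid input at $[0]: expected keys fingers, dx, dy, dz, ax, ay, az
```

View pics/w1.png

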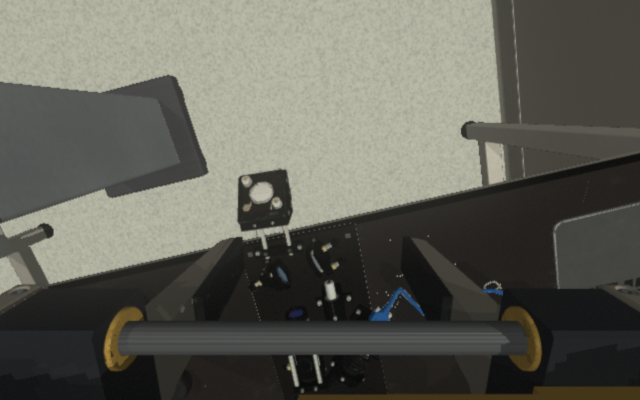

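The wrist picture (moves refused, arm still at start) shows that the gripper covers the lower half of the view. Objects must therefore lie towards tool +x.

```bash
python3 -m inch '[{"fingers":1,"dx":-0.032,"dy":-0.022,"dz":-0.003,"ax":0,"ay":0,"az":0},{"fingers":1,"dx":-0.064,"dy":-0.045,"dz":-0.007,"ax":0,"ay":0,"az":0},{"fingers":1,"dx":-0.095,"dy":-0.067,"dz":-0.01,"ax":0,"ay":0,"az":0},{"fingers":1,"dx":-0.127,"dy":-0.09,"dz":-0.014,"ax":0,"ay":0,"az":0},{"fingers":1,"dx":-0.159,"dy":-0.112,"dz":-0.017,"ax":0,"ay":0,"az":0}]'
python3 -m inch '[{"fingers":1,"dx":-0.032,"dy":-0.022,"dz":-0.003,"ax":0,"ay":0,"az":0},{"fingers":1,"dx":-0.064,"dy":-0.045,"dz":-0.007,"ax":0,"ay":0,"az":0},{"fingers":1,"dx":-0.095,"dy":-0.067,"dz":-0.01,"ax":0,"ay":0,"az":0},{"fingers":1,"dx":-0.127,"dy":-0.09,"dz":-0.014,"ax":0,"ay":0,"az":0},{"fingers":1,"dx":-0.159,"dy":-0.112,"dz":-0.017,"ax":0,"ay":0,"az":0}]'
python3 -m inch '[{"fingers":1,"dx":-0.032,"dy":-0.022,"dz":-0.003,"ax":0,"ay":0,"az":0},{"fingers":1,"dx":-0.064,"dy":-0.045,"dz":-0.007,"ax":0,"ay":0,"az":0},{"fingers":1,"dx":-0.095,"dy":-0.067,"dz":-0.01,"ax":0,"ay":0,"az":0},{"fingers":1,"dx":-0.127,"dy":-0.09,"dz":-0.014,"ax":0,"ay":0,"az":0},{"fingers":1,"dx":-0.159,"dy":-0.112,"dz":-0.017,"ax":0,"ay":0,"az":0}]'
python3 -m inch '[{"fingers":1,"dx":0,"dy":0,"dz":0,"ax":0,"ay":0,"az":0.12},{"fingers":1,"dx":0,"dy":0,"dz":0,"ax":0,"ay":0,"az":0.24},{"fingers":1,"dx":0,"dy":0,"dz":0,"ax":0,"ay":0,"az":0.36},{"fingers":1,"dx":0,"dy":0,"dz":0,"ax":0,"ay":0,"az":0.48},{"fingers":1,"dx":0,"dy":0,"dz":0,"ax":0,"ay":0,"az":0.6}]'
python3 -m inch '[{"fingers":1,"dx":0,"dy":0,"dz":0,"ax":0,"ay":0,"az":0.12},{"fingers":1,"dx":0,"dy":0,"dz":0,"ax":0,"ay":0,"az":0.24},{"fingers":1,"dx":0,"dy":0,"dz":0,"ax":0,"ay":0,"az":0.36},{"fingers":1,"dx":0,"dy":0,"dz":0,"ax":0,"ay":0,"az":0.48},{"fingers":1,"dx":0,"dy":0,"dz":0,"ax":0,"ay":0,"az":0.6}]'
python3 - <<'E'
from h import *
import pickle
cams.grab_frame("top");cams.grab_frame("top")
s=robot.get_state();k=cams.get_calibration("wrist");im=cams.grab_frame("wrist")
pickle.dump((s,k,im),open("w1.pkl","wb"));cv2.imwrite("pics/w2.png",im[:,:,::-1])
print([(d["position"],d["confidence"]) for d in pinpoint("housing","wrist")]);print(robot.get_state()["q"],robot.get_state()["t"],s["position"],s["tcp_rot"])
E
```

```text
t: 1.52
position: [0.2743, 0.4608, 0.2399]
tcp_rot: [3.141, 0.0, 2.908]
force: [-0.0, 0.7, 0.6]
width: 0.0918
grasp_force: 0.0
t: 1.93
position: [0.4032, 0.3148, 0.2571]
tcp_rot: [3.141, 0.0, 2.908]
force: [0.4, 1.2, -0.0]
width: 0.0918
grasp_force: 0.0
t: 2.35
position: [0.532, 0.1688, 0.2741]
tcp_rot: [3.141, 0.001, 2.908]
force: [0.9, 0.7, 0.2]
width: 0.0918
grasp_force: 0.0
t: 2.77
position: [0.531, 0.1704, 0.2736]
tcp_rot: [-3.142, -0.0, 2.301]
force: [0.1, 0.1, -0.6]
width: 0.0921
grasp_force: 0.0
t: 3.18
position: [0.531, 0.1706, 0.2736]
tcp_rot: [3.141, -0.0, 1.702]
force: [1.0, 0.8, -0.0]
width: 0.0916
grasp_force: 0.0
[([366.6, 160.7], 0.57)]
[ 3.08229647e-01  2.01975732e-01  1.72124662e+00 -2.33945874e-05
  1.21832372e+00  1.66924168e-01] 3.3833 [0.53097943 0.17064487 0.27364891] [ 3.14150085e+00 -2.82981853e-05  1.70562496e+00]
```

View pics/w2.png

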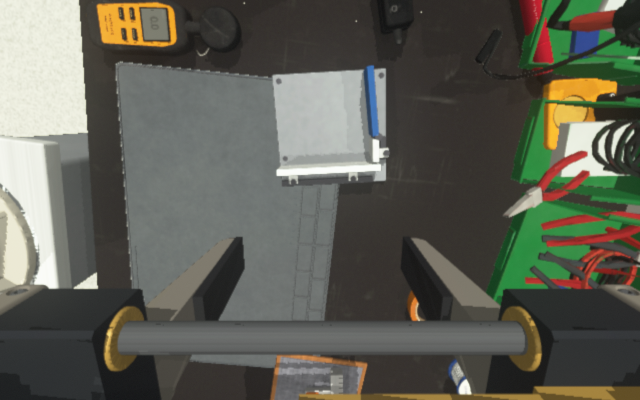

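The wrist view shows the housing at (330,125), with the fixed panel along row 170, the jamb at (378,148) and the blue panel leaning inward from (375,137) up to (370,67). I'll rectify it at the faces' top height and fit the lines.

```bash
cat >> h.py <<'E'
def rect(im,k,z,x0,x1,y0,y1,mm=.0003,c="wrist"):
    # world rectified: up=+x, left=+y
    W=np.array([[x1,y1,z],[x1,y0,z],[x0,y0,z],[x0,y1,z]]);p=project(c,W,k).astype(np.float32)
    w,h=int((y1-y0)/mm),int((x1-x0)/mm)
    return cv2.warpPerspective(im,cv2.getPerspectiveTransform(p,np.float32([[0,0],[w,0],[w,h],[0,h]])),(w,h),flags=cv2.INTER_CUBIC)
E
python3 - <<'E'
from h import *
import pickle
s,k,im=pickle.load(open("w1.pkl","rb"))
X0,X1,Y0,Y1=.44,.62,.14,.34
r=rect(im,k,.042,X0,X1,Y0,Y1)
cv2.imwrite("pics/r1.png",r[:,:,::-1])
g=(r.min(2)>195).astype(np.uint8)
n,l,st,ce=cv2.connectedComponentsWithStats(g)
for i in range(1,n):
    if st[i,4]>300:
        q=np.argwhere(l==i)[:,::-1].astype(np.float32);print(st[i],cv2.minAreaRect(q))
hsv=cv2.cvtColor(r,cv2.COLOR_RGB2HSV)
b=((hsv[...,0]>100)&(hsv[...,0]<125)&(hsv[...,1]>130)).astype(np.uint8)
q=np.argwhere(b)[:,::-1].astype(np.float32);print("blue",cv2.minAreaRect(q))
E
```

```text
[ 372   45   90   68 2982] ((413.2994079589844, 74.38690185546875), (61.573951721191406, 92.40727996826172), 79.3150863647461)
[  468    57   113   432 13546] ((527.1373291015625, 271.9949645996094), (436.9545593261719, 47.33152389526367), 79.15969848632812)
blue ((231.17343139648438, 143.59423828125), (36.46992492675781, 265.77117919921875), 75.67232513427734)
```

View pics/r1.png

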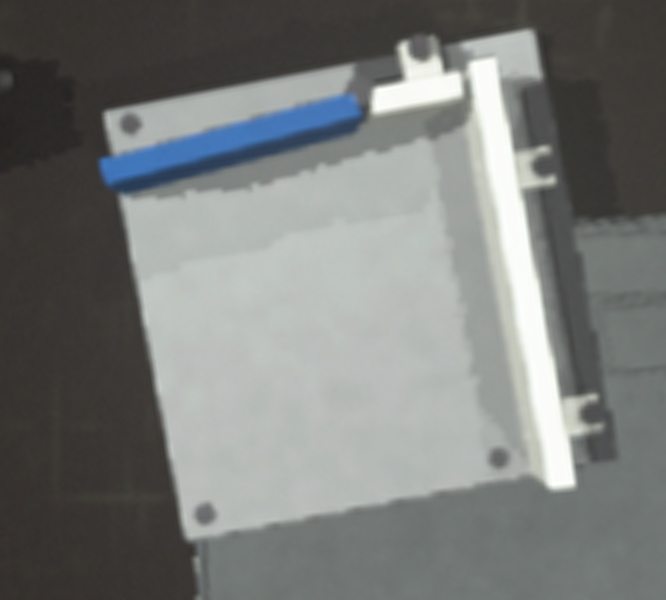

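```bash
python3 -m inch '[{"fingers":1,"dx":-0.03,"dy":-0.002,"dz":0,"ax":0,"ay":0,"az":0},{"fingers":1,"dx":-0.06,"dy":-0.004,"dz":0,"ax":0,"ay":0,"az":0},{"fingers":1,"dx":-0.09,"dy":-0.006,"dz":0,"ax":0,"ay":0,"az":0},{"fingers":1,"dx":-0.12,"dy":-0.008,"dz":0,"ax":0,"ay":0,"az":0},{"fingers":1,"dx":-0.15,"dy":-0.01,"dz":0,"ax":0,"ay":0,"az":0}]' >/dev/null
python3 -m inch '[{"fingers":1,"dx":-0.03,"dy":-0.002,"dz":0,"ax":0,"ay":0,"az":0},{"fingers":1,"dx":-0.06,"dy":-0.004,"dz":0,"ax":0,"ay":0,"az":0},{"fingers":1,"dx":-0.09,"dy":-0.006,"dz":0,"ax":0,"ay":0,"az":0},{"fingers":1,"dx":-0.12,"dy":-0.008,"dz":0,"ax":0,"ay":0,"az":0},{"fingers":1,"dx":-0.15,"dy":-0.01,"dz":0,"ax":0,"ay":0,"az":0}]' >/dev/null
python3 -m inch '[{"fingers":1,"dx":-0.03,"dy":-0.002,"dz":0,"ax":0,"ay":0,"az":0},{"fingers":1,"dx":-0.06,"dy":-0.004,"dz":0,"ax":0,"ay":0,"az":0},{"fingers":1,"dx":-0.09,"dy":-0.006,"dz":0,"ax":0,"ay":0,"az":0},{"fingers":1,"dx":-0.12,"dy":-0.008,"dz":0,"ax":0,"ay":0,"az":0},{"fingers":1,"dx":-0.15,"dy":-0.01,"dz":0,"ax":0,"ay":0,"az":0}]'
python3 - <<'E'
from h import *
import pickle
cams.grab_frame("top");cams.grab_frame("top")
s=robot.get_state();k=cams.get_calibration("wrist");im=cams.grab_frame("wrist")
pickle.dump((s,k,im),open("w2.pkl","wb"))
print("sq",[(d["position"],d["confidence"]) for d in pinpoint("square","wrist")]);print("tip",[(d["position"],d["confidence"]) for d in pinpoint("square_tip","wrist")]);print(s["position"],s["tcp_rot"],s["force"])
for d in pinpoint("square_tip","wrist"):print("tip w",ray("wrist",d["position"],.007,k))
for d in pinpoint("square","wrist"):print("sq w",ray("wrist",d["position"],.007,k))
r=rect(im,k,.023,.48,.66,-.31,-.11)
cv2.imwrite("pics/r2.png",r[:,:,::-1])
# housing lines
s,k,im=pickle.load(open("w1.pkl","rb"));r=rect(im,k,.042,.44,.62,.14,.34);g=r.min(2).astype(float)
def w(P):P=np.array(P);return np.c_[.62-P[:,1]*.0003,.34-P[:,0]*.0003]
def fit(P):
    vx,vy,x,y=cv2.fitLine(w(P).astype(np.float32),cv2.DIST_HUBER,0,1e-5,1e-5).ravel();return np.array([x,y]),np.degrees(np.arctan2(vy,vx))
P=[]
for y in range(140,470,3):
    c=470+(y-60)*.184;a=int(c)-15;P.append((a+np.argmax(np.diff(g[y,a:a+30],1))+.5,y))
p1,a1=fit(P);Q=[]
for x in range(380,455,2):
    c=116-(x-373)*.19;a=int(c)-8;Q.append((x,a+np.argmin(np.diff(g[a:a+16,x]))+.5))
p2,a2=fit(Q);B=[]
for x in range(135,345,3):
    c=190-(x-120)*.27
    a=int(c)-12;f=r[a:a+24,x,2].astype(float)-r[a:a+24,x,0];B.append((x,a+np.argmin(np.diff(f))+.5))
p3,a3=fit(B);L=[]
for y in range(210,500,3):
    c=105+(y-112)*.194;a=int(c)-12;L.append((a+np.argmax(np.diff(g[y,a:a+24]))+.5,y))
p4,a4=fit(L)
print("panel",p1,a1,"jamb",p2,a2,"blue",p3,a3,"plate",p4,a4)
t=np.radians([a1,a2]);A=np.array([[np.cos(t[0]),-np.cos(t[1])],[np.sin(t[0]),-np.sin(t[1])]])
print("corner",p1+np.linalg.solve(A,p2-p1)[0]*A[:,0])
E
```

```text
t: 4.63
position: [0.5626, -0.2808, 0.2736]
tcp_rot: [3.141, 0.0, 1.712]
force: [1.1, 0.1, -0.5]
width: 0.0921
grasp_force: 0.0
sq [([219.2, 214.3], 0.65), ([332.4, 109.3], 0.55)]
tip [([171.2, 216.5], 0.91), ([368.2, 152.8], 0.76)]
[ 0.56268728 -0.28309874  0.27330499] [3.14158809e+00 1.42477130e-03 1.70861671e+00] [ 0.47479093  0.18778681 -0.22438847]
tip w [ 0.36005756 -0.37345323  0.007     ]
tip w [ 0.62109227 -0.24626702  0.007     ]
sq w [ 0.42736974 -0.36073731  0.007     ]
sq w [ 0.56525207 -0.19762041  0.007     ]
panel [0.52895    0.18601818] 10.780749 jamb [0.58832 0.2143 ] -79.69579 blue [0.57608 0.26674] -74.86192 plate [0.5138    0.2951469] 10.791654
corner [0.5913033 0.197891 ]
```

View pics/r2.png

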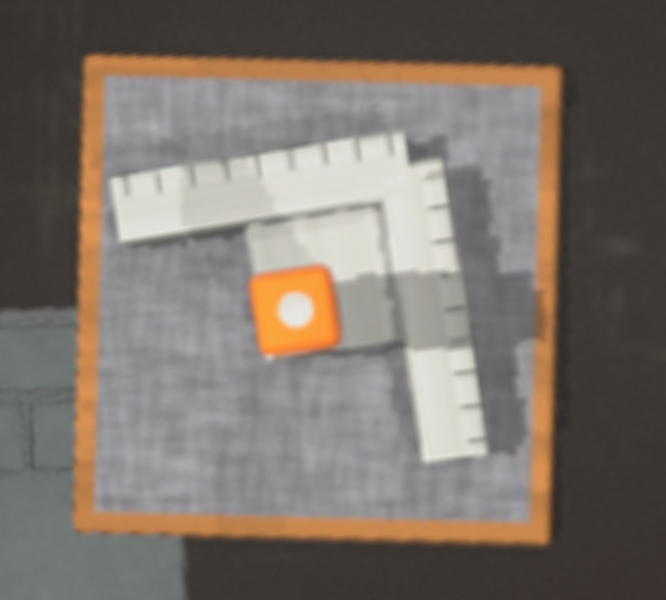

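The rectified view shows the square: x edge from (440,160) to (486,455), y edge from (112,180) to (403,133), handle top at (295,310). I'll fit these now.

Run:
```python
from h import *
import pickle
s,k,im=pickle.load(open("w2.pkl","rb"));r=rect(im,k,.023,.48,.66,-.31,-.11);g=cv2.GaussianBlur(r,(0,0),1.5).min(2).astype(float)
def w(P):P=np.array(P);return np.c_[.66-P[:,1]*.0003,-.11-P[:,0]*.0003]
def fit(P):
    vx,vy,x,y=cv2.fitLine(w(P).astype(np.float32),cv2.DIST_HUBER,0,3e-4,1e-5).ravel();return np.array([x,y]),np.degrees(np.arctan2(vy,vx))
P=[]
for y in list(range(170,265,3))+list(range(350,450,3)):
    a=int(440+(y-160)*.156)-12;P.append((a+np.argmin(np.diff(g[y,a:a+24]))+.5,y))
p1,a1=fit(P);Q=[]
for x in range(120,398,3):
    a=int(180-(x-112)*.16)-12;Q.append((x,a+np.argmax(np.diff(g[a:a+24,x]))+.5))
p2,a2=fit(Q);print(p1,a1,p2,a2)
t=np.radians([a1,a2]);A=np.array([[np.cos(t[0]),-np.cos(t[1])],[np.sin(t[0]),-np.sin(t[1])]])
tip=p1+np.linalg.solve(A,p2-p1)[0]*A[:,0]
L=r.shape
yaw=np.radians((a1-90+a2)/2);R2=np.array([[np.cos(yaw),-np.sin(yaw)],[np.sin(yaw),np.cos(yaw)]])
o=tip-R2@[.05,.05];print("tip",tip,"yaw",np.degrees(yaw),"origin",o)
r=rect(im,k,.077,.48,.66,-.31,-.11);h=cv2.cvtColor(r,cv2.COLOR_RGB2HSV);m=(h[...,0]<16)&(h[...,1]>200)&(h[...,2]>200)
n,l,st,ce=cv2.connectedComponentsWithStats(m.astype(np.uint8));i=max(range(1,n),key=lambda i:st[i,4]*(abs(ce[i]-[333,300]).max()<200))
b=cv2.minAreaRect(np.argwhere(l==i)[:,::-1].astype(np.float32));print("handle top",w([b[0]]),b)
s=robot.get_state();p=s["position"];y=s["tcp_rot"][2];d=o-p[:2]
print("tool d",d@[np.cos(y),np.sin(y)],d@[np.sin(y),-np.cos(y)],"dz",p[2]-.042,"az",-(np.pi+yaw-y), p,y)
```

```text
[ 0.56676817 -0.24938637] 9.1652565 [ 0.61446 -0.191  ] -81.01796
tip [ 0.6222732  -0.24043106] yaw -80.92635 origin [ 0.56501369 -0.19894192]
handle top [[ 0.55725001 -0.20645   ]] ((321.5, 342.4999694824219), (9.433980941772461, 28.30194091796875), 57.9946174621582)
tool d 0.07809675814467285 0.013300306956323784 dz 0.2315568153278955 az -0.019303817523530498 [ 0.56266704 -0.27812838  0.27355682] 1.709857564197966
```

Run:
```python
from h import *
import pickle
P=[];K=[]
for i in range(8):
    s=robot.get_state();k=cams.get_calibration("wrist");cams.grab_frame("wrist");P.append(np.r_[s["position"],s["tcp_rot"][2],s["q"][:3]]);K.append(np.array(k["world_from_camera"])[:3,3])
print(np.round(P,4));print(np.round(K,4))
s,k,im=pickle.load(open("w2.pkl","rb"));print(np.round(np.array(k["world_from_camera"])[:3,3],4))
s,k,im=pickle.load(open("w1.pkl","rb"));print(np.round(np.array(k["world_from_camera"])[:3,3],4),s["position"])
```

```text
[[ 0.5627 -0.2781  0.2736  1.7099 -0.4616  0.3152  1.5715]
 [ 0.5628 -0.2781  0.2737  1.7098 -0.4615  0.3151  1.5713]
 [ 0.5628 -0.2781  0.2738  1.7097 -0.4615  0.315   1.5713]
 [ 0.5628 -0.2783  0.2738  1.7096 -0.4616  0.3151  1.5711]
 [ 0.5629 -0.2784  0.2738  1.7093 -0.4618  0.3152  1.571 ]
 [ 0.5629 -0.2786  0.2738  1.709  -0.462   0.3153  1.5708]
 [ 0.5628 -0.2787  0.2738  1.7088 -0.4622  0.3154  1.5707]
 [ 0.5628 -0.2789  0.2737  1.7085 -0.4624  0.3155  1.5707]]
[[ 0.5531 -0.2022  0.436 ]
 [ 0.5531 -0.2021  0.4361]
 [ 0.5532 -0.2021  0.4361]
 [ 0.5532 -0.2022  0.4362]
 [ 0.5532 -0.2024  0.4362]
 [ 0.5532 -0.2025  0.4361]
 [ 0.5533 -0.2027  0.4361]
 [ 0.5533 -0.2028  0.4361]]
[ 0.5531 -0.2068  0.4356]
[0.5216 0.2467 0.436 ] [0.53097943 0.17064487 0.27364891]
```

```bash
python3 -m inch '[{"fingers":1,"dx":0.02,"dy":0.003,"dz":0.03,"ax":0,"ay":0,"az":-0.005},{"fingers":1,"dx":0.04,"dy":0.007,"dz":0.06,"ax":0,"ay":0,"az":-0.01},{"fingers":1,"dx":0.06,"dy":0.01,"dz":0.09,"ax":0,"ay":0,"az":-0.015},{"fingers":1,"dx":0.078,"dy":0.013,"dz":0.12,"ax":0,"ay":0,"az":-0.02},{"fingers":1,"dx":0.078,"dy":0.013,"dz":0.13,"ax":0,"ay":0,"az":-0.02}]'
python3 -m inch '[{"fingers":1,"dx":0,"dy":0,"dz":0.025,"ax":0,"ay":0,"az":0},{"fingers":1,"dx":0,"dy":0,"dz":0.05,"ax":0,"ay":0,"az":0},{"fingers":1,"dx":0,"dy":0,"dz":0.075,"ax":0,"ay":0,"az":0},{"fingers":1,"dx":0,"dy":0,"dz":0.095,"ax":0,"ay":0,"az":0},{"fingers":1,"dx":0,"dy":0,"dz":0.102,"ax":0,"ay":0,"az":0}]'
python3 -m inch '[{"fingers":1,"dx":0,"dy":0,"dz":0,"ax":0,"ay":0,"az":0},{"fingers":1,"dx":0,"dy":0,"dz":0,"ax":0,"ay":0,"az":0},{"fingers":1,"dx":0,"dy":0,"dz":0,"ax":0,"ay":0,"az":0}]'
python3 - <<'E'
from h import *
cv2.imwrite("pics/g0.png",cams.grab_frame("wrist")[:,:,::-1])
s=robot.get_state();print(s["position"],s["tcp_rot"],s["force"],s["torque"])
E
```

```text
t: 5.8
position: [0.5624, -0.1967, 0.1395]
tcp_rot: [-3.136, -0.004, 1.73]
force: [-0.3, 0.0, -0.5]
width: 0.0917
grasp_force: 0.0
t: 6.22
position: [0.5638, -0.2005, 0.0394]
tcp_rot: [-3.139, -0.001, 1.728]
force: [-1.1, -0.2, 0.3]
width: 0.0914
grasp_force: 0.0
t: 6.47
position: [0.5661, -0.2009, 0.0431]
tcp_rot: [3.14, 0.001, 1.728]
force: [0.4, -0.1, 0.1]
width: 0.092
grasp_force: 0.0
[ 0.56610432 -0.20079469  0.04320454] [3.13938047e+00 1.26436624e-03 1.72771923e+00] [ 0.16207249 -0.40450944  0.58489952] [-0.04359457  0.06162373  0.02366214]
```

View pics/g0.png

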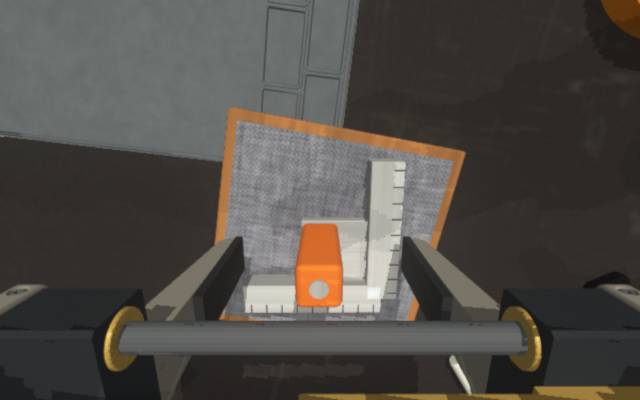

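The handle at (320,265) stands between the open fingers, square to them. Next: close.

```bash
for i in 1; do python3 -m inch '[{"fingers":-1,"dx":0.001,"dy":0,"dz":0,"ax":0,"ay":0,"az":0},{"fingers":-1,"dx":0.001,"dy":0,"dz":0,"ax":0,"ay":0,"az":0},{"fingers":-1,"dx":0.001,"dy":0,"dz":0,"ax":0,"ay":0,"az":0},{"fingers":-1,"dx":0.001,"dy":0,"dz":0,"ax":0,"ay":0,"az":0},{"fingers":-1,"dx":0.001,"dy":0,"dz":0,"ax":0,"ay":0,"az":0}]' 50; done
python3 -m inch '[{"fingers":-1,"dx":0,"dy":0,"dz":0,"ax":0,"ay":0,"az":0},{"fingers":-1,"dx":0,"dy":0,"dz":0,"ax":0,"ay":0,"az":0},{"fingers":-1,"dx":0,"dy":0,"dz":0,"ax":0,"ay":0,"az":0},{"fingers":-1,"dx":0,"dy":0,"dz":0,"ax":0,"ay":0,"az":0},{"fingers":-1,"dx":0,"dy":0,"dz":0,"ax":0,"ay":0,"az":0}]'
python3 -m inch '[{"fingers":-1,"dx":0,"dy":0,"dz":0,"ax":0,"ay":0,"az":0},{"fingers":-1,"dx":0,"dy":0,"dz":0,"ax":0,"ay":0,"az":0},{"fingers":-1,"dx":0,"dy":0,"dz":0,"ax":0,"ay":0,"az":0},{"fingers":-1,"dx":0,"dy":0,"dz":0,"ax":0,"ay":0,"az":0},{"fingers":-1,"dx":0,"dy":0,"dz":0,"ax":0,"ay":0,"az":0}]'
```

```text
t: 6.93
position: [0.5649, -0.1992, 0.0418]
tcp_rot: [3.141, 0.0, 1.728]
force: [0.3, 0.0, 0.3]
width: 0.0605
grasp_force: 0.0
t: 7.35
position: [0.5648, -0.1992, 0.0415]
tcp_rot: [-3.142, -0.0, 1.728]
force: [-0.2, -0.5, -1.6]
width: 0.0272
grasp_force: 0.0
t: 7.77
position: [0.5647, -0.1992, 0.0415]
tcp_rot: [-3.141, -0.0, 1.728]
force: [-1.1, -0.9, 0.3]
width: 0.0215
grasp_force: 50.0
```

```bash
python3 -m inch '[{"fingers":-1,"dx":0,"dy":0,"dz":-0.01,"ax":0,"ay":0,"az":0},{"fingers":-1,"dx":0,"dy":0,"dz":-0.03,"ax":0,"ay":0,"az":0},{"fingers":-1,"dx":0,"dy":0,"dz":-0.06,"ax":0,"ay":0,"az":0},{"fingers":-1,"dx":0,"dy":0,"dz":-0.09,"ax":0,"ay":0,"az":0},{"fingers":-1,"dx":0,"dy":0,"dz":-0.11,"ax":0,"ay":0,"az":0}]'
python3 -m inch '[{"fingers":-1,"dx":0.015,"dy":0.001,"dz":0,"ax":0,"ay":0,"az":0},{"fingers":-1,"dx":0.045,"dy":0.002,"dz":0,"ax":0,"ay":0,"az":0},{"fingers":-1,"dx":0.08,"dy":0.004,"dz":0,"ax":0,"ay":0,"az":0},{"fingers":-1,"dx":0.115,"dy":0.006,"dz":0,"ax":0,"ay":0,"az":0},{"fingers":-1,"dx":0.151,"dy":0.007,"dz":0,"ax":0,"ay":0,"az":0}]' >/dev/null
python3 -m inch '[{"fingers":-1,"dx":0.03,"dy":0.001,"dz":0,"ax":0,"ay":0,"az":0},{"fingers":-1,"dx":0.06,"dy":0.003,"dz":0,"ax":0,"ay":0,"az":0},{"fingers":-1,"dx":0.09,"dy":0.004,"dz":0,"ax":0,"ay":0,"az":0},{"fingers":-1,"dx":0.12,"dy":0.006,"dz":0,"ax":0,"ay":0,"az":0},{"fingers":-1,"dx":0.15,"dy":0.007,"dz":0,"ax":0,"ay":0,"az":0}]' >/dev/null
python3 -m inch '[{"fingers":-1,"dx":0.035,"dy":0.002,"dz":0,"ax":0,"ay":0,"az":-0.006},{"fingers":-1,"dx":0.07,"dy":0.004,"dz":0,"ax":0,"ay":0,"az":-0.015},{"fingers":-1,"dx":0.105,"dy":0.005,"dz":0,"ax":0,"ay":0,"az":-0.02},{"fingers":-1,"dx":0.135,"dy":0.006,"dz":0,"ax":0,"ay":0,"az":-0.026},{"fingers":-1,"dx":0.15,"dy":0.007,"dz":0,"ax":0,"ay":0,"az":-0.031}]' >/dev/null
python3 -m inch '[{"fingers":-1,"dx":0,"dy":0,"dz":0,"ax":0,"ay":0,"az":0},{"fingers":-1,"dx":0,"dy":0,"dz":0,"ax":0,"ay":0,"az":0},{"fingers":-1,"dx":0,"dy":0,"dz":0,"ax":0,"ay":0,"az":0},{"fingers":-1,"dx":0,"dy":0,"dz":0,"ax":0,"ay":0,"az":0},{"fingers":-1,"dx":0,"dy":0,"dz":0,"ax":0,"ay":0,"az":0}]'
```

```text
t: 8.18
position: [0.5654, -0.1994, 0.1546]
tcp_rot: [3.14, 0.001, 1.728]
force: [0.6, -1.3, -3.7]
width: 0.0217
grasp_force: 50.0
t: 9.85
position: [0.5151, 0.2483, 0.1515]
tcp_rot: [-3.141, 0.0, 1.757]
force: [0.3, 0.7, -3.8]
width: 0.0216
grasp_force: 50.0
```

```bash
python3 -m inch '[{"fingers":-1,"dx":0,"dy":0,"dz":0.015,"ax":0,"ay":0,"az":0},{"fingers":-1,"dx":0,"dy":0,"dz":0.03,"ax":0,"ay":0,"az":0},{"fingers":-1,"dx":0,"dy":0,"dz":0.04,"ax":0,"ay":0,"az":0},{"fingers":-1,"dx":0,"dy":0,"dz":0.05,"ax":0,"ay":0,"az":0},{"fingers":-1,"dx":0,"dy":0,"dz":0.06,"ax":0,"ay":0,"az":0}]'
python3 -m inch '[{"fingers":-1,"dx":0,"dy":0,"dz":0.01,"ax":0,"ay":0,"az":0},{"fingers":-1,"dx":0,"dy":0,"dz":0.02,"ax":0,"ay":0,"az":0},{"fingers":-1,"dx":0,"dy":0,"dz":0.03,"ax":0,"ay":0,"az":0},{"fingers":-1,"dx":0,"dy":0,"dz":0.036,"ax":0,"ay":0,"az":0},{"fingers":-1,"dx":0,"dy":0,"dz":0.04,"ax":0,"ay":0,"az":0}]'
python3 -m inch '[{"fingers":-1,"dx":0,"dy":0,"dz":0.002,"ax":0,"ay":0,"az":0},{"fingers":-1,"dx":0,"dy":0,"dz":0.004,"ax":0,"ay":0,"az":0},{"fingers":-1,"dx":0,"dy":0,"dz":0.006,"ax":0,"ay":0,"az":0},{"fingers":-1,"dx":0,"dy":0,"dz":0.008,"ax":0,"ay":0,"az":0},{"fingers":-1,"dx":0,"dy":0,"dz":0.009,"ax":0,"ay":0,"az":0}]'
python3 -m inch '[{"fingers":-1,"dx":0,"dy":0,"dz":0,"ax":0,"ay":0,"az":0},{"fingers":-1,"dx":0,"dy":0,"dz":0,"ax":0,"ay":0,"az":0},{"fingers":-1,"dx":0,"dy":0,"dz":0,"ax":0,"ay":0,"az":0}]'
python3 - <<'E'
from h import *
cams.grab_frame("top");cams.grab_frame("top")
s=robot.get_state();print(s["position"],s["tcp_rot"],s["force"],s["torque"])
cv2.imwrite("pics/h0.png",cams.grab_frame("wrist")[:,:,::-1])
E
```

```text
t: 10.27
position: [0.5152, 0.2491, 0.091]
tcp_rot: [3.142, 0.0, 1.758]
force: [-0.2, -0.3, -2.8]
width: 0.0218
grasp_force: 50.0
t: 10.68
position: [0.5146, 0.2494, 0.0505]
tcp_rot: [-3.141, 0.0, 1.759]
force: [0.2, 0.1, -3.3]
width: 0.0217
grasp_force: 50.0
t: 11.1
position: [0.5151, 0.2496, 0.0426]
tcp_rot: [3.141, -0.0, 1.759]
force: [-0.9, 0.2, -2.9]
width: 0.0217
grasp_force: 50.0
t: 11.35
position: [0.5151, 0.2496, 0.0428]
tcp_rot: [3.141, -0.0, 1.759]
force: [-0.3, 0.2, -3.0]
width: 0.0213
grasp_force: 50.0
[0.51509469 0.24954537 0.04273932] [ 3.14136317e+00 -4.76969805e-05  1.75877284e+00] [ 0.11525235  0.39544367 -3.23872915] [-0.02038297  0.07835777 -0.04034468]
```

View pics/h0.png

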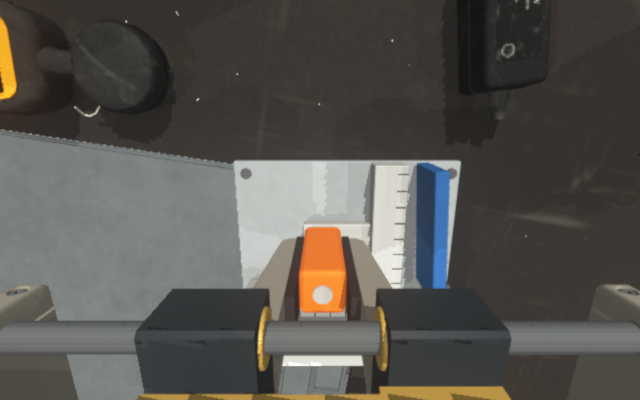

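The square at (320,270) is inside the corner and clear of everything, with the blue panel at (432,225) to its right. Now I feel for the fixed panel (tool −x).

```bash
python3 -m inch '[{"fingers":-1,"dx":-0.003,"dy":0,"dz":0,"ax":0,"ay":0,"az":0},{"fingers":-1,"dx":-0.006,"dy":0,"dz":0,"ax":0,"ay":0,"az":0},{"fingers":-1,"dx":-0.009,"dy":0,"dz":0,"ax":0,"ay":0,"az":0},{"fingers":-1,"dx":-0.011,"dy":0,"dz":0,"ax":0,"ay":0,"az":0},{"fingers":-1,"dx":-0.011,"dy":0,"dz":0,"ax":0,"ay":0,"az":0}]'
python3 -m inch '[{"fingers":-1,"dx":-0.0005,"dy":0,"dz":0,"ax":0,"ay":0,"az":0},{"fingers":-1,"dx":-0.001,"dy":0,"dz":0,"ax":0,"ay":0,"az":0},{"fingers":-1,"dx":-0.001,"dy":0,"dz":0,"ax":0,"ay":0,"az":0}]'
python3 -m inch '[{"fingers":-1,"dx":-0.0005,"dy":0,"dz":0,"ax":0,"ay":0,"az":0},{"fingers":-1,"dx":-0.001,"dy":0,"dz":0,"ax":0,"ay":0,"az":0},{"fingers":-1,"dx":-0.001,"dy":0,"dz":0,"ax":0,"ay":0,"az":0}]'
python3 -m inch '[{"fingers":-1,"dx":-0.0005,"dy":0,"dz":0,"ax":0,"ay":0,"az":0},{"fingers":-1,"dx":-0.001,"dy":0,"dz":0,"ax":0,"ay":0,"az":0},{"fingers":-1,"dx":-0.001,"dy":0,"dz":0,"ax":0,"ay":0,"az":0}]'
```

```text
t: 11.92
position: [0.5171, 0.2382, 0.0426]
tcp_rot: [-3.141, 0.0, 1.758]
force: [-0.6, 0.3, -3.2]
width: 0.0217
grasp_force: 50.0
t: 12.17
position: [0.5173, 0.2377, 0.0426]
tcp_rot: [3.142, -0.0, 1.759]
force: [-0.8, -0.0, -3.1]
width: 0.0217
grasp_force: 50.0
t: 12.42
position: [0.5174, 0.2367, 0.0426]
tcp_rot: [-3.142, 0.0, 1.759]
force: [-0.8, -0.3, -3.1]
width: 0.0217
grasp_force: 50.0
t: 12.67
position: [0.5176, 0.2357, 0.0426]
tcp_rot: [-3.142, 0.0, 1.759]
force: [0.1, 0.9, -3.4]
width: 0.0219
grasp_force: 50.0
```

```bash
python3 -m inch '[{"fingers":-1,"dx":-0.0005,"dy":0,"dz":0,"ax":0,"ay":0,"az":0},{"fingers":-1,"dx":-0.0005,"dy":0,"dz":0,"ax":0,"ay":0,"az":0},{"fingers":-1,"dx":-0.0005,"dy":0,"dz":0,"ax":0,"ay":0,"az":0}]'
python3 -m inch '[{"fingers":-1,"dx":-0.0005,"dy":0,"dz":0,"ax":0,"ay":0,"az":0},{"fingers":-1,"dx":-0.0005,"dy":0,"dz":0,"ax":0,"ay":0,"az":0},{"fingers":-1,"dx":-0.0005,"dy":0,"dz":0,"ax":0,"ay":0,"az":0}]'
python3 -m inch '[{"fingers":-1,"dx":-0.0005,"dy":0,"dz":0,"ax":0,"ay":0,"az":0},{"fingers":-1,"dx":-0.0005,"dy":0,"dz":0,"ax":0,"ay":0,"az":0},{"fingers":-1,"dx":-0.0005,"dy":0,"dz":0,"ax":0,"ay":0,"az":0}]'
python3 -c "
from rig import robot;s=robot.get_state();print(s['force'],s['torque'],s['position'],s['tcp_rot'])"
```

```text
t: 12.92
position: [0.5177, 0.2353, 0.0426]
tcp_rot: [3.142, 0.0, 1.759]
force: [0.5, -0.7, -2.7]
width: 0.0219
grasp_force: 50.0
t: 13.17
position: [0.5178, 0.2349, 0.0426]
tcp_rot: [3.142, -0.0, 1.759]
force: [-0.2, 0.7, -2.2]
width: 0.0218
grasp_force: 50.0
t: 13.42
position: [0.5179, 0.2347, 0.0427]
tcp_rot: [3.141, -0.001, 1.759]
force: [-3.1, 5.4, -2.4]
width: 0.0221
grasp_force: 50.0
[-3.14883935  5.38071179 -2.40908194] [0.93998203 0.48096571 0.06025641] [0.51785865 0.23474627 0.04267185] [ 3.14144357e+00 -6.30097502e-04  1.75858663e+00]
```

```bash
python3 -m inch '[{"fingers":-1,"dx":0.001,"dy":0.001,"dz":0,"ax":0,"ay":0,"az":0},{"fingers":-1,"dx":0.001,"dy":0.004,"dz":0,"ax":0,"ay":0,"az":0},{"fingers":-1,"dx":0.001,"dy":0.007,"dz":0,"ax":0,"ay":0,"az":0},{"fingers":-1,"dx":0.001,"dy":0.009,"dz":0,"ax":0,"ay":0,"az":0},{"fingers":-1,"dx":0.001,"dy":0.01,"dz":0,"ax":0,"ay":0,"az":0}]'
python3 -m inch '[{"fingers":-1,"dx":0,"dy":0.001,"dz":0,"ax":0,"ay":0,"az":0},{"fingers":-1,"dx":0,"dy":0.0015,"dz":0,"ax":0,"ay":0,"az":0},{"fingers":-1,"dx":0,"dy":0.0015,"dz":0,"ax":0,"ay":0,"az":0}]'
python3 -m inch '[{"fingers":-1,"dx":0,"dy":0.0005,"dz":0,"ax":0,"ay":0,"az":0},{"fingers":-1,"dx":0,"dy":0.001,"dz":0,"ax":0,"ay":0,"az":0},{"fingers":-1,"dx":0,"dy":0.001,"dz":0,"ax":0,"ay":0,"az":0}]'
python3 -m inch '[{"fingers":-1,"dx":0,"dy":0.0005,"dz":0,"ax":0,"ay":0,"az":0},{"fingers":-1,"dx":0,"dy":0.001,"dz":0,"ax":0,"ay":0,"az":0},{"fingers":-1,"dx":0,"dy":0.001,"dz":0,"ax":0,"ay":0,"az":0}]'
```

```text
t: 13.83
position: [0.5278, 0.2369, 0.0425]
tcp_rot: [-3.141, 0.0, 1.759]
force: [-2.6, 0.1, -1.8]
width: 0.0219
grasp_force: 50.0
t: 14.08
position: [0.5288, 0.2373, 0.0425]
tcp_rot: [-3.141, 0.0, 1.759]
force: [-1.8, -0.8, -3.3]
width: 0.0218
grasp_force: 50.0
t: 14.33
position: [0.5298, 0.2375, 0.0425]
tcp_rot: [-3.141, 0.0, 1.759]
force: [-2.0, -0.9, -3.0]
width: 0.0215
grasp_force: 50.0
t: 14.58
position: [0.531, 0.2378, 0.0425]
tcp_rot: [-3.141, 0.0, 1.759]
force: [-1.3, 0.6, -3.5]
width: 0.0218
grasp_force: 50.0
```

```bash
python3 -m inch '[{"fingers":-1,"dx":0,"dy":0.0005,"dz":0,"ax":0,"ay":0,"az":0},{"fingers":-1,"dx":0,"dy":0.001,"dz":0,"ax":0,"ay":0,"az":0},{"fingers":-1,"dx":0,"dy":0.001,"dz":0,"ax":0,"ay":0,"az":0}]'
python3 -m inch '[{"fingers":-1,"dx":0,"dy":0.0005,"dz":0,"ax":0,"ay":0,"az":0},{"fingers":-1,"dx":0,"dy":0.0005,"dz":0,"ax":0,"ay":0,"az":0},{"fingers":-1,"dx":0,"dy":0.0005,"dz":0,"ax":0,"ay":0,"az":0}]'
python3 -m inch '[{"fingers":-1,"dx":0,"dy":0.0005,"dz":0,"ax":0,"ay":0,"az":0},{"fingers":-1,"dx":0,"dy":0.0005,"dz":0,"ax":0,"ay":0,"az":0},{"fingers":-1,"dx":0,"dy":0.0005,"dz":0,"ax":0,"ay":0,"az":0}]'
python3 -c "
from rig import robot;s=robot.get_state();print(s['force'],s['torque'],s['position'],s['tcp_rot'])"
```

```text
t: 14.83
position: [0.532, 0.238, 0.0425]
tcp_rot: [-3.142, -0.0, 1.759]
force: [-2.0, 0.2, -3.4]
width: 0.0221
grasp_force: 50.0
t: 15.08
position: [0.5321, 0.2381, 0.0426]
tcp_rot: [-3.141, -0.0, 1.759]
force: [-4.7, 0.7, -2.2]
width: 0.0219
grasp_force: 50.0
t: 15.33
position: [0.5321, 0.238, 0.0425]
tcp_rot: [-3.14, 0.0, 1.759]
force: [-6.4, 0.4, 0.8]
width: 0.0216
grasp_force: 50.0
[-6.37697779  0.36721813  0.84740894] [1.64951753e-01 1.27506649e+00 9.54390138e-04] [0.53212626 0.23804298 0.04254053] [-3.14004471e+00  5.71667039e-05  1.75860824e+00]
```

```bash
cat > f.py <<'E'
from rig import robot,cams
import numpy as np,sys
F=[];
for i in range(int(sys.argv[1])):
    s=robot.get_state();f=s["force"][:2];F.append((f@[-.187,.982],f@[-.982,-.187]));cams.grab_frame("top")
print(np.round(F,1).tolist(),"mean",np.mean(F,0),s["torque"],s["position"],s["tcp_rot"],s["t"])
E
python3 -m inch '[{"fingers":-1,"dx":-0.0005,"dy":0,"dz":0,"ax":0,"ay":0,"az":0},{"fingers":-1,"dx":-0.001,"dy":0,"dz":0,"ax":0,"ay":0,"az":0},{"fingers":-1,"dx":-0.001,"dy":0,"dz":0,"ax":0,"ay":0,"az":0}]'
python3 -m inch '[{"fingers":-1,"dx":-0.0005,"dy":0.0003,"dz":0,"ax":0,"ay":0,"az":0},{"fingers":-1,"dx":-0.0005,"dy":0.0003,"dz":0,"ax":0,"ay":0,"az":0},{"fingers":-1,"dx":-0.0005,"dy":0.0003,"dz":0,"ax":0,"ay":0,"az":0}]'
python3 f.py 4
```

```text
t: 15.58
position: [0.5323, 0.2375, 0.0425]
tcp_rot: [-3.14, -0.001, 1.758]
force: [-5.9, 4.5, -1.4]
width: 0.0219
grasp_force: 50.0
t: 15.83
position: [0.5323, 0.2375, 0.0425]
tcp_rot: [-3.14, -0.001, 1.758]
force: [-8.3, 6.5, -0.5]
width: 0.0217
grasp_force: 50.0
[[7.9, 7.0], [7.1, 7.5], [7.1, 7.1], [6.6, 7.8]] mean [7.16905254 7.32682737] [0.99924431 1.63648725 0.02904805] [0.53229646 0.23747217 0.0424915 ] [-3.13969987e+00 -1.15453836e-03  1.75818445e+00] 15.9833
```

```bash
python3 -m inch '[{"fingers":-1,"dx":-0.0003,"dy":0.0003,"dz":0,"ax":0,"ay":0,"az":0},{"fingers":-1,"dx":-0.0005,"dy":0.0006,"dz":0,"ax":0,"ay":0,"az":0},{"fingers":-1,"dx":-0.0005,"dy":0.0006,"dz":0,"ax":0,"ay":0,"az":0}]' >/dev/null
python3 f.py 3
python3 -m inch '[{"fingers":-1,"dx":0,"dy":0,"dz":0,"ax":0,"ay":0,"az":-0.004},{"fingers":-1,"dx":0,"dy":0,"dz":0,"ax":0,"ay":0,"az":-0.008},{"fingers":-1,"dx":0,"dy":0,"dz":0,"ax":0,"ay":0,"az":-0.008}]' >/dev/null
python3 f.py 2
python3 -m inch '[{"fingers":-1,"dx":0,"dy":0,"dz":0,"ax":0,"ay":0,"az":0.004},{"fingers":-1,"dx":0,"dy":0,"dz":0,"ax":0,"ay":0,"az":0.008},{"fingers":-1,"dx":0,"dy":0,"dz":0,"ax":0,"ay":0,"az":0.008}]' >/dev/null
python3 f.py 2
```

```text
[[9.9, 10.3], [10.4, 8.4], [10.2, 9.5]] mean [10.16603876  9.4264181 ] [1.41044384 2.06243098 0.0386097 ] [0.53238831 0.23742146 0.04253521] [-3.13875270e+00 -1.71031149e-03  1.75790946e+00] 16.3833
[[9.8, 10.0], [9.6, 10.0]] mean [9.73236552 9.97901343] [ 1.44307113  2.14879616 -0.45533202] [0.53229906 0.23738571 0.04249908] [-3.13857171e+00 -1.93834917e-03  1.76482426e+00] 16.7333
[[9.8, 9.7], [9.7, 9.1]] mean [9.75092858 9.42872679] [1.52038698 2.13093124 0.10450599] [0.53230717 0.23738623 0.04250588] [-3.13859471e+00 -1.70235999e-03  1.75779956e+00] 17.0833
```

```bash
for k in 1; do python3 -m inch '[{"fingers":-1,"dx":0,"dy":0.0001,"dz":0,"ax":0,"ay":0,"az":0},{"fingers":-1,"dx":0,"dy":0.0001,"dz":0,"ax":0,"ay":0,"az":0},{"fingers":-1,"dx":0,"dy":0.0001,"dz":0,"ax":0,"ay":0,"az":0},{"fingers":-1,"dx":0,"dy":0.0001,"dz":0,"ax":0,"ay":0,"az":0},{"fingers":-1,"dx":0,"dy":0.0001,"dz":0,"ax":0,"ay":0,"az":0}]' >/dev/null; done
python3 f.py 22
python3 - <<'E'
from h import *
import pickle
s=robot.get_state();k=cams.get_calibration("wrist");im=cams.grab_frame("wrist");pickle.dump((s,k,im),open("w3.pkl","wb"))
r=rect(im,k,.03,.48,.62,.2,.36)
r=rect(im,k,.042,.52,.60,.23,.33,.00015);cv2.imwrite("pics/p1.png",r[:,:,::-1])
E
```

```text
[[9.9, 11.5], [10.1, 9.7], [9.9, 8.9], [9.4, 9.4], [10.4, 10.2], [9.7, 10.6], [9.7, 10.2], [9.6, 9.8], [9.8, 9.9], [10.5, 10.0], [10.4, 10.1], [9.9, 9.5], [10.0, 9.4], [10.6, 9.7], [9.9, 9.6], [9.7, 10.0], [10.6, 9.8], [11.2, 10.0], [9.7, 8.9], [10.2, 10.0], [10.2, 9.2], [10.0, 9.7]] mean [10.06446199  9.81519683] [1.41319356 2.15714224 0.04083053] [0.53235919 0.23739321 0.04251155] [-3.13853727e+00 -1.65290534e-03  1.75788679e+00] 18.6
```

View pics/p1.png

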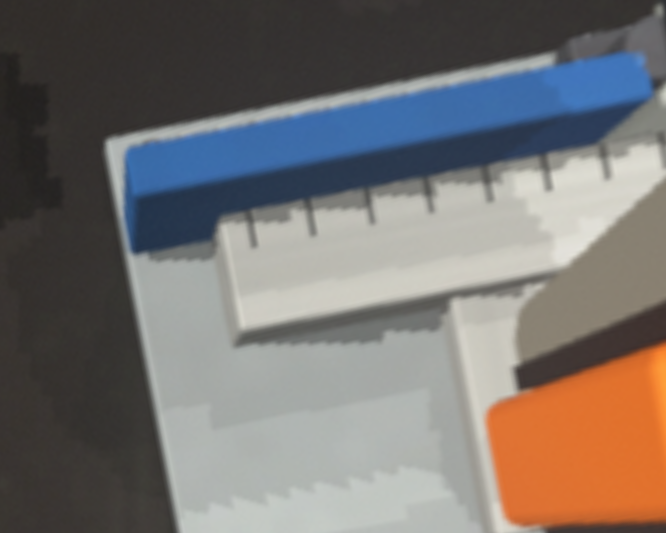

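The blue panel's inner top edge runs (133,195)→(655,95), a slope of 10.8° that matches the housing's 10.8°. It is true and the square is snug against it. Next I back off and lift.

```bash
python3 -m inch '[{"fingers":-1,"dx":0.0005,"dy":-0.0015,"dz":0,"ax":0,"ay":0,"az":0},{"fingers":-1,"dx":0.001,"dy":-0.003,"dz":0,"ax":0,"ay":0,"az":0},{"fingers":-1,"dx":0.004,"dy":-0.006,"dz":0,"ax":0,"ay":0,"az":0},{"fingers":-1,"dx":0.008,"dy":-0.01,"dz":0,"ax":0,"ay":0,"az":0},{"fingers":-1,"dx":0.012,"dy":-0.014,"dz":0,"ax":0,"ay":0,"az":0}]'
python3 -m inch '[{"fingers":-1,"dx":0.002,"dy":-0.002,"dz":-0.01,"ax":0,"ay":0,"az":0},{"fingers":-1,"dx":0.002,"dy":-0.002,"dz":-0.03,"ax":0,"ay":0,"az":0},{"fingers":-1,"dx":0.002,"dy":-0.002,"dz":-0.06,"ax":0,"ay":0,"az":0},{"fingers":-1,"dx":0.002,"dy":-0.002,"dz":-0.09,"ax":0,"ay":0,"az":0},{"fingers":-1,"dx":0.002,"dy":-0.002,"dz":-0.11,"ax":0,"ay":0,"az":0}]' 
python3 -m inch '[{"fingers":-1,"dx":0,"dy":0,"dz":0,"ax":0,"ay":0,"az":0},{"fingers":-1,"dx":0,"dy":0,"dz":0,"ax":0,"ay":0,"az":0},{"fingers":-1,"dx":0,"dy":0,"dz":0,"ax":0,"ay":0,"az":0},{"fingers":-1,"dx":0,"dy":0,"dz":0,"ax":0,"ay":0,"az":0}]'
python3 - <<'E'
from h import *
s=robot.get_state();k=cams.get_calibration("wrist");im=cams.grab_frame("wrist")
print(s["position"],s["tcp_rot"],s["force"],s["torque"],s["t"])
X0,X1,Y0,Y1,m=.50,.62,.22,.34,.0002
r=rect(im,k,.042,X0,X1,Y0,Y1,m);h=cv2.cvtColor(r,cv2.COLOR_RGB2HSV)
b=(h[...,0]>100)&(h[...,0]<125)&(h[...,1]>130)&(h[...,2]>100)
q=np.argwhere(b);print(len(q))
P=[];Q=[]
for c in np.unique(q[:,1])[30:-30:3]:
    rows=q[q[:,1]==c,0];P.append((X1-rows.min()*m,Y1-c*m));Q.append((X1-rows.max()*m,Y1-c*m))
for Z in(P,Q):
    vx,vy,x,y=cv2.fitLine(np.float32(Z),cv2.DIST_HUBER,0,3e-4,1e-5).ravel();print("blue edge angle",np.degrees(np.arctan2(vy,vx)),"true -79.21")
y=s["tcp_rot"][2];p=s["position"];d=np.array([.5647,-.1992])-p[:2]
print("home tool",d@[np.cos(y),np.sin(y)],d@[np.sin(y),-np.cos(y)],p[2]-.0415)
E
```

```text
t: 19.12
position: [0.5184, 0.2457, 0.0427]
tcp_rot: [3.141, 0.0, 1.759]
force: [-0.7, -0.7, -3.1]
width: 0.0219
grasp_force: 50.0
t: 19.53
position: [0.5167, 0.2477, 0.156]
tcp_rot: [3.139, -0.001, 1.759]
force: [0.1, 0.5, -2.6]
width: 0.0215
grasp_force: 50.0
t: 19.87
position: [0.5149, 0.2467, 0.1511]
tcp_rot: [-3.139, 0.001, 1.759]
force: [-0.7, 0.2, -3.0]
width: 0.0218
grasp_force: 50.0
[0.5148711  0.24667951 0.15105267] [-3.13906972e+00  7.19098659e-04  1.75882616e+00] [-0.66225222  0.21996793 -3.03075495] [-0.08191663  0.11111664 -0.02121255] 19.8667
2738
blue edge angle -86.23427 true -79.21
blue edge angle -78.74914 true -79.21
home tool -0.44733483148119657 -0.034394862537659505 0.1095526684793246
```

```bash
python3 -m inch '[{"fingers":-1,"dx":-0.015,"dy":0,"dz":-0.025,"ax":0,"ay":0,"az":0},{"fingers":-1,"dx":-0.035,"dy":0,"dz":-0.05,"ax":0,"ay":0,"az":0},{"fingers":-1,"dx":-0.055,"dy":0,"dz":-0.08,"ax":0,"ay":0,"az":0},{"fingers":-1,"dx":-0.075,"dy":0,"dz":-0.105,"ax":0,"ay":0,"az":0},{"fingers":-1,"dx":-0.09,"dy":0,"dz":-0.12,"ax":0,"ay":0,"az":0}]' >/dev/null
python3 -m inch '[{"fingers":-1,"dx":0,"dy":0,"dz":0,"ax":0,"ay":0,"az":0},{"fingers":-1,"dx":0,"dy":0,"dz":0,"ax":0,"ay":0,"az":0},{"fingers":-1,"dx":0,"dy":0,"dz":0,"ax":0,"ay":0,"az":0},{"fingers":-1,"dx":0,"dy":0,"dz":0,"ax":0,"ay":0,"az":0}]'
python3 - <<'E'
from h import *
for i in range(4): s=robot.get_state();k=cams.get_calibration("wrist");im=cams.grab_frame("wrist")
cv2.imwrite("pics/v.png",im[:,:,::-1])
X0,X1,Y0,Y1,m=.48,.62,.2,.36,.0002
r=rect(im,k,.042,X0,X1,Y0,Y1,m);h=cv2.cvtColor(r,cv2.COLOR_RGB2HSV)
b=(h[...,0]>100)&(h[...,0]<125)&(h[...,1]>130)&(h[...,2]>60)
n,l,st,ce=cv2.connectedComponentsWithStats(b.astype(np.uint8));i=1+np.argmax(st[1:,4]);q=np.argwhere(l==i);print(st[i])
P=[];Q=[]
for c in np.unique(q[:,1])[40:-40:3]:
    rows=q[q[:,1]==c,0];P.append((X1-rows.min()*m,Y1-c*m));Q.append((X1-rows.max()*m,Y1-c*m))
for Z in(P,Q):
    vx,vy,x,y=cv2.fitLine(np.float32(Z),cv2.DIST_HUBER,0,3e-4,1e-5).ravel();print("blue edge angle",np.degrees(np.arctan2(vy,vx)),"true -79.21")
y=s["tcp_rot"][2];p=s["position"];d=np.array([.5647,-.1992])-p[:2]
print("home tool",d@[np.cos(y),np.sin(y)],d@[np.sin(y),-np.cos(y)],p[2]-.0415,p,y,s["t"])
E
```

```text
t: 20.67
position: [0.5318, 0.1592, 0.2707]
tcp_rot: [-3.138, 0.0, 1.759]
force: [-0.7, 0.2, -3.2]
width: 0.0219
grasp_force: 50.0
[  244   144   396   116 17233]
blue edge angle -79.20013 true -79.21
blue edge angle -75.91849 true -79.21
home tool -0.3581910059476889 -0.035331551704128196 0.22989933848695623 [0.53216663 0.15925599 0.27139934] 1.7596288797571211 20.8167
```

```bash
python3 -m inch '[{"fingers":-1,"dx":-0.015,"dy":-0.002,"dz":0.005,"ax":0,"ay":0,"az":0},{"fingers":-1,"dx":-0.04,"dy":-0.004,"dz":0.015,"ax":0,"ay":0,"az":0},{"fingers":-1,"dx":-0.065,"dy":-0.006,"dz":0.025,"ax":0,"ay":0,"az":0},{"fingers":-1,"dx":-0.09,"dy":-0.009,"dz":0.03,"ax":0,"ay":0,"az":0},{"fingers":-1,"dx":-0.12,"dy":-0.012,"dz":0.04,"ax":0,"ay":0,"az":0}]' >/dev/null
python3 -m inch '[{"fingers":-1,"dx":-0.025,"dy":-0.002,"dz":0.01,"ax":0,"ay":0,"az":0},{"fingers":-1,"dx":-0.05,"dy":-0.005,"dz":0.02,"ax":0,"ay":0,"az":0},{"fingers":-1,"dx":-0.075,"dy":-0.007,"dz":0.03,"ax":0,"ay":0,"az":0},{"fingers":-1,"dx":-0.1,"dy":-0.01,"dz":0.035,"ax":0,"ay":0,"az":0},{"fingers":-1,"dx":-0.12,"dy":-0.012,"dz":0.04,"ax":0,"ay":0,"az":0}]' >/dev/null
python3 -m inch '[{"fingers":-1,"dx":-0.03,"dy":-0.003,"dz":0.01,"ax":0,"ay":0,"az":0},{"fingers":-1,"dx":-0.06,"dy":-0.006,"dz":0.02,"ax":0,"ay":0,"az":0},{"fingers":-1,"dx":-0.09,"dy":-0.009,"dz":0.03,"ax":0,"ay":0,"az":0.01},{"fingers":-1,"dx":-0.11,"dy":-0.011,"dz":0.035,"ax":0,"ay":0,"az":0.02},{"fingers":-1,"dx":-0.118,"dy":-0.011,"dz":0.04,"ax":0,"ay":0,"az":0.031}]' >/dev/null
python3 -m inch '[{"fingers":-1,"dx":0,"dy":0,"dz":0.01,"ax":0,"ay":0,"az":0},{"fingers":-1,"dx":0,"dy":0,"dz":0.03,"ax":0,"ay":0,"az":0},{"fingers":-1,"dx":0,"dy":0,"dz":0.05,"ax":0,"ay":0,"az":0},{"fingers":-1,"dx":0,"dy":0,"dz":0.065,"ax":0,"ay":0,"az":0},{"fingers":-1,"dx":0,"dy":0,"dz":0.075,"ax":0,"ay":0,"az":0}]' >/dev/null
python3 -m inch '[{"fingers":-1,"dx":0,"dy":0,"dz":0.005,"ax":0,"ay":0,"az":0},{"fingers":-1,"dx":0,"dy":0,"dz":0.012,"ax":0,"ay":0,"az":0},{"fingers":-1,"dx":0,"dy":0,"dz":0.017,"ax":0,"ay":0,"az":0},{"fingers":-1,"dx":0,"dy":0,"dz":0.02,"ax":0,"ay":0,"az":0},{"fingers":-1,"dx":0,"dy":0,"dz":0.02,"ax":0,"ay":0,"az":0}]'
python3 -m inch '[{"fingers":-1,"dx":0,"dy":0,"dz":0,"ax":0,"ay":0,"az":0},{"fingers":-1,"dx":0,"dy":0,"dz":0,"ax":0,"ay":0,"az":0},{"fingers":-1,"dx":0,"dy":0,"dz":0,"ax":0,"ay":0,"az":0}]'
```

```text
t: 22.95
position: [0.5653, -0.1993, 0.0574]
tcp_rot: [-3.141, -0.0, 1.728]
force: [0.1, 0.3, -3.1]
width: 0.0217
grasp_force: 50.0
t: 23.2
position: [0.5657, -0.1997, 0.0581]
tcp_rot: [3.141, 0.0, 1.728]
force: [0.3, -0.1, -3.8]
width: 0.0217
grasp_force: 50.0
```

```bash
python3 -m inch '[{"fingers":-1,"dx":0,"dy":0,"dz":0.004,"ax":0,"ay":0,"az":0},{"fingers":-1,"dx":0,"dy":0,"dz":0.008,"ax":0,"ay":0,"az":0},{"fingers":-1,"dx":0,"dy":0,"dz":0.011,"ax":0,"ay":0,"az":0},{"fingers":-1,"dx":0,"dy":0,"dz":0.013,"ax":0,"ay":0,"az":0},{"fingers":-1,"dx":0,"dy":0,"dz":0.0135,"ax":0,"ay":0,"az":0}]'
python3 -m inch '[{"fingers":-1,"dx":0,"dy":0,"dz":0.0005,"ax":0,"ay":0,"az":0},{"fingers":-1,"dx":0,"dy":0,"dz":0.001,"ax":0,"ay":0,"az":0},{"fingers":-1,"dx":0,"dy":0,"dz":0.0015,"ax":0,"ay":0,"az":0},{"fingers":-1,"dx":0,"dy":0,"dz":0.0015,"ax":0,"ay":0,"az":0}]'
python3 -m inch '[{"fingers":-1,"dx":0,"dy":0,"dz":0.0005,"ax":0,"ay":0,"az":0},{"fingers":-1,"dx":0,"dy":0,"dz":0.001,"ax":0,"ay":0,"az":0},{"fingers":-1,"dx":0,"dy":0,"dz":0.001,"ax":0,"ay":0,"az":0}]'
```

```text
t: 23.62
position: [0.5649, -0.1994, 0.0434]
tcp_rot: [-3.141, -0.0, 1.728]
force: [0.4, 0.3, -3.1]
width: 0.0218
grasp_force: 50.0
t: 23.95
position: [0.5653, -0.1995, 0.0426]
tcp_rot: [3.142, 0.0, 1.728]
force: [-1.1, -0.1, -3.5]
width: 0.0215
grasp_force: 50.0
t: 24.2
position: [0.5653, -0.1995, 0.0416]
tcp_rot: [3.142, 0.0, 1.728]
force: [-0.6, -0.3, -3.2]
width: 0.0218
grasp_force: 50.0
```

```bash
python3 -m inch '[{"fingers":-1,"dx":0,"dy":0,"dz":0.0003,"ax":0,"ay":0,"az":0},{"fingers":-1,"dx":0,"dy":0,"dz":0.0005,"ax":0,"ay":0,"az":0},{"fingers":-1,"dx":0,"dy":0,"dz":0.0005,"ax":0,"ay":0,"az":0}]'
python3 -m inch '[{"fingers":-1,"dx":0,"dy":0,"dz":0.0003,"ax":0,"ay":0,"az":0},{"fingers":-1,"dx":0,"dy":0,"dz":0.0003,"ax":0,"ay":0,"az":0},{"fingers":-1,"dx":0,"dy":0,"dz":0.0003,"ax":0,"ay":0,"az":0}]'
```

```text
t: 24.45
position: [0.5653, -0.1995, 0.0415]
tcp_rot: [3.142, 0.0, 1.728]
force: [-2.6, 2.0, 5.4]
width: 0.0216
grasp_force: 50.0
t: 24.7
position: [0.5654, -0.1995, 0.0415]
tcp_rot: [3.141, 0.0, 1.728]
force: [-3.9, 1.3, 7.4]
width: 0.0215
grasp_force: 50.0
```

```bash
python3 -m inch '[{"fingers":-1,"dx":0,"dy":0,"dz":-0.0006,"ax":0,"ay":0,"az":0},{"fingers":-1,"dx":0,"dy":0,"dz":-0.0006,"ax":0,"ay":0,"az":0},{"fingers":-1,"dx":0,"dy":0,"dz":-0.0006,"ax":0,"ay":0,"az":0}]' 10
python3 -m inch '[{"fingers":0.3,"dx":0,"dy":0,"dz":0,"ax":0,"ay":0,"az":0},{"fingers":0.3,"dx":0,"dy":0,"dz":0,"ax":0,"ay":0,"az":0},{"fingers":0.3,"dx":0,"dy":0,"dz":0,"ax":0,"ay":0,"az":0},{"fingers":0.3,"dx":0,"dy":0,"dz":0,"ax":0,"ay":0,"az":0},{"fingers":0.3,"dx":0,"dy":0,"dz":0,"ax":0,"ay":0,"az":0}]'
python3 -m inch '[{"fingers":0.3,"dx":0,"dy":0,"dz":-0.005,"ax":0,"ay":0,"az":0},{"fingers":0.3,"dx":0,"dy":0,"dz":-0.02,"ax":0,"ay":0,"az":0},{"fingers":0.3,"dx":0,"dy":0,"dz":-0.05,"ax":0,"ay":0,"az":0},{"fingers":0.3,"dx":0,"dy":0,"dz":-0.08,"ax":0,"ay":0,"az":0},{"fingers":0.3,"dx":0,"dy":0,"dz":-0.11,"ax":0,"ay":0,"az":0}]'
python3 -m inch '[{"fingers":0.3,"dx":-0.02,"dy":0,"dz":-0.03,"ax":0,"ay":0,"az":0},{"fingers":0.3,"dx":-0.04,"dy":0,"dz":-0.06,"ax":0,"ay":0,"az":0},{"fingers":0.3,"dx":-0.06,"dy":0,"dz":-0.09,"ax":0,"ay":0,"az":0},{"fingers":0.3,"dx":-0.078,"dy":-0.01,"dz":-0.12,"ax":0,"ay":0,"az":0},{"fingers":0.3,"dx":-0.078,"dy":-0.013,"dz":-0.12,"ax":0,"ay":0,"az":0}]'
python3 - <<'E'
from h import *
for i in range(5): im=cams.grab_frame("wrist")
t=cams.grab_frame("top")
cv2.imwrite("pics/end.png",np.hstack([im[40:340,120:500],cv2.resize(t[130:290,190:500],None,fx=1.35,fy=1.875)])[:,:,::-1]);print(robot.get_state()["t"])
E
```

```text
t: 24.95
position: [0.5655, -0.1996, 0.0415]
tcp_rot: [3.141, 0.0, 1.728]
force: [-0.5, 0.4, 2.6]
width: 0.0218
grasp_force: 10.0
t: 25.37
position: [0.5654, -0.1995, 0.0413]
tcp_rot: [3.141, 0.0, 1.728]
force: [-0.9, -0.3, 1.1]
width: 0.0532
grasp_force: 0.0
t: 25.78
position: [0.565, -0.1994, 0.1527]
tcp_rot: [-3.141, -0.0, 1.728]
force: [0.8, -0.1, -0.2]
width: 0.0603
grasp_force: 0.0
t: 26.2
position: [0.5668, -0.2827, 0.2784]
tcp_rot: [3.134, 0.007, 1.726]
force: [-0.1, -0.4, 0.9]
width: 0.0595
grasp_force: 0.0
26.5
```

View pics/end.png

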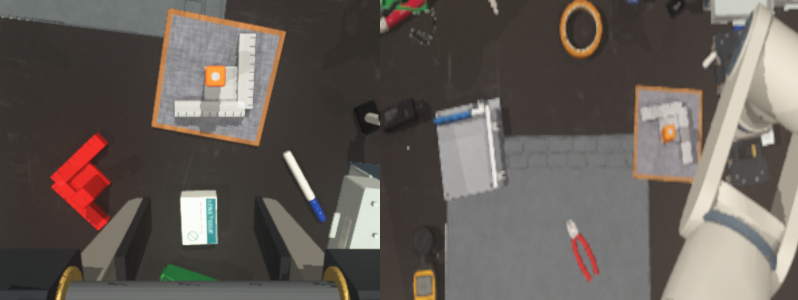

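The square stands upright on the felt board (crop 215,76). The blue panel is in line with the jamb (crop 455,115), and the bystanders that show (tissue, cutters, tape) are where they were. I'll hand it in.

```bash
python3 -c "
from rig import robot;print(robot.job_done())"
```

```text
the job is handed in; nothing more can be done
None
```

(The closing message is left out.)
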